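# Serve the red chocolate from the carousel

### The arm

A 7-joint arm with a two-finger parallel gripper is mounted at the origin on a cart in front of the work surface, level with it; the furniture and walls round the work are solid. World frame = base frame: x ahead of the robot, y to its left, z up, the work surface at z = 0. Lengths are in m, angles in degrees, forces in N, time in s.
With the tool pointing down it reaches from about 0.425 to 0.875 m from the base axis. Payload 4.7 kg.
Tool frame: the origin (TCP) lies at the very end of the fingers, on their centre line; the grasp point (between the pads) lies 19 mm behind it; z points along the fingers, y is the line along which they close (so a half turn about z gives the same grasp; the last joint's range is limited). The gripper opens to 87 mm and grips with 3 to 60 N. Pads are 19 mm wide; open, the fingers measure 117 mm over their backs; the gripper's body (75 mm by 190 mm) begins 51 mm behind the grasp point.
Start: joints at [-69.494, 18.392, -4.016, 83.108, 1.295, 78.541, -3.26], TCP at [0.219, 0.612, 0.223] pointing down, gripper open.
Joint ranges: [-163.93, 163.93], [-17.29, 119.83], [-79.2, 71.16], [3.27, 140.29], [-89.18, 269.18], [5.43, 117.66], [-154.24, 154.24]. Speed limits (degrees/s): [147.25, 147.25, 180, 180, 180, 180, 180].

### API

Orientations are given as [roll, pitch, yaw] about the fixed x, y, z axes, in that order (R = Rz(yaw) Ry(pitch) Rx(roll)).
In Python, from plant import monitor, camera, env gives the robot as it stands.
- The arm moves only by the tool drive_tool, never from a script. Its argument "increments" is a list of rows, each an object of numbers: "gripper": the opening, from -1 (shut) to 1 (fully open); "tx", "ty", "tz": the shift along the tool's x, y, z in mm; "rx", "ry", "rz": the turn, a rotation vector about the tool's x, y, z in rad. A call has 1 to 8 rows; each row is the pose to reach, as a shift and turn from the pose commanded when the call began, along the tool's axes at that moment; what a row does not reach only later rows make up. A row lasts 1/12 s, in which the tool goes at most 41.7 mm and 7.16 degrees, less where a joint would pass 70% of its speed; a pose out of reach is approached as far as the arm can. A call with a gripper value outside its range is refused whole. The fingers move at their own pace and stop on an object; the grip force is fixed at half the most. Time passes only in rows, so rows that repeat a pose let the fingers close. It gives the time, the measured TCP pose, the force, the opening and the grip force at its end, in the units of the state.
- monitor.state(): the state, without advancing time (a new reading comes with each control period).
- camera(name): name is "scene" or "top"; returns a dict with "img" (480x640x3 uint8, blue, green, red), "fx", "fy", "cx", "cy" (pixels), "k1" (the pictures are not rectified: a ray, as slopes to the right and down, at radius r is drawn at 1 + k1 r^2 times it, then the intrinsics apply), "world_to_cam" (4x4, takes a point from world to camera coordinates). Camera axes: x right, y up, looking along -z (the intrinsics and any distortion apply to the point x, -y, -z); pixel columns grow to the right and rows downward; lengths in m; the calibration is good to about 2 mm. A picture is of the moment at which its call begins. There is no depth.
- env.close_job(): hands the job in; it is judged then, once.
The state is a dict: "t": time; "joints": joint angles; "joint_vel": joint speeds; "tau": joint torques, N m; "ee_pos": TCP position; "eef_rot": TCP orientation; "force": force on the tool from outside, world axes, zero at the start; "moment": the same for the moment, N m; "opening": finger opening in m; "gripper_force": force on a finger pad.
Only numpy, scipy, OpenCV 4.12 (cv2) and the standard library are available. Lean on these libraries where they do the work, as an engineer would, in place of code of your own. Each camera call takes 0.05 s, during which the arm holds its last target. There are 200 camera calls.

### The job

Turn the chocolate carousel by its black knob until the compartment with the red ball is at the spout, then lift the steel handle to tip the drum so that the red ball rolls down the spout into the white mug. Lower the drum back to level. Never touch the chocolates with the gripper, keep the gold and blue ones in the carousel, and leave the mug and the other things standing where they are.

Things in the scene. Friction and masses are not known exactly. Their poses are not given: they have to be found in the camera images.
- stand: dark wooden stand of the carousel, fixed to the worktop, foot 150 x 180 mm. Origin on the worktop straight under the carousel axis (drum level); its x axis points to the spout side, where the mug stands, z up. The drum tips about a cross rod parallel to the stand's y axis, 62 mm from the origin along +x, 138 mm high.
- drum (a joint): tip angle of the white round drum, rad: 0 = level (rests there by its weight), grows as the handle is lifted and the spout goes down, stop at 0.75. About 3 N lifts it; let go, it sinks back to 0, damped. Beyond about 0.5 a ball in the compartment at the spout rolls out. Drum 133 mm across, rim top 174 mm above the worktop; one 42 mm gap in the rim, at the spout.
- handle (a point): middle of the steel handle bar at the back of the drum (opposite the spout): round bar 10 mm thick, parallel to the stand's y axis, 74 mm free between its side arms, 150 mm high when level. It lies 192 mm behind the cross rod and 12 mm above it and moves with the drum on an arc about the rod; it may turn in a pinch. 58 mm free between bar and rim, nothing below it.
- rotor (a joint): turn of the wooden rotor in the drum, rad, anticlockwise from above positive, near 0 at the start, free within 6.5 either way, stays where left (friction 0.04 N m). Four 90 degree compartments between vanes; at 0 their middles point along the stand's +x (spout), +y, -x, -y. The one at the spout starts empty, the others hold one ball each, in any order. 0.25 rad off alignment is still fine.
- knob (a point): centre of the black wing knob on top of the rotor, on its axis: bar 46 mm long, 14 mm thick, 34 mm high, from 175 to 209 mm above the worktop. Bar's length along the point's x axis, which turns with the rotor (at rotor 0 parallel to the stand's x); z is the axis. The vanes and rim top are just below the bar (174 mm).
- axis (a point): point on the rotor's axis, 151 mm above the worktop when level, at the height of the resting balls; moves with the drum. The rotor floor falls 12 degrees to the hub, so balls lie near the hub when level.
- choc_red_center (a point): centre of the red foil-wrapped chocolate ball, 24 mm diameter, 14 g, loose, about 31 mm from the axis at the start.
- choc_gold_center (a point): centre of the gold (yellow) foil-wrapped chocolate ball, 24 mm, must stay in the carousel.
- choc_blue_center (a point): centre of the blue foil-wrapped chocolate ball, 24 mm, must stay in the carousel.
- mug_mid (a point): middle of the white mug, on its axis, half-way up; mug 86 mm across, 101 mm high, loose, already standing under the spout; z is its axis.
- pepper_mill: wooden pepper mill, 58 mm across, 170 mm high, loose bystander to the right; origin at the middle of its underside.
- jam_jar: jar of red jam with a yellow lid, 70 mm across, 101 mm high, loose bystander at the right; origin at the middle of its underside.
- lemon: yellow lemon, 70 x 50 x 50 mm, loose bystander at the right; origin at the middle of its underside.

How it is judged:
By the outcome, as a careful person would: the job done as asked, in the order asked, and still so for the second after the job is handed in, with the robot touching nothing.
It also fails if it takes over 72 s, if anything falls off the work surface, if the arm or the gripper's body presses on something with over 40 N, if the wrist force passes 120 N, or if a joint passes its speed limit or range.

## Working session

There is one attempt and no reset: what is moved stays moved. The work goes in short steps, Python scripts to look and compute and a tool call to move; the robot and the scene stay as the last step left them, time stands still between calls to the robot, and variables do not carry over. Pictures are saved under pics/ and viewed, at most 10 in all, crops included, and the job is handed in when it is done.

Besides the shell and the picture viewer there is one more tool, called after "Call:" by a JSON object that holds its "method" and its "body", one argument or row to a line. drive_tool: Moves the arm, as the interface text tells. Its arguments: {"type":"object","properties":{"increments":{"type":"array","items":{"type":"object","properties":{"gripper":{"type":"number"},"tx":{"type":"number"},"ty":{"type":"number"},"tz":{"type":"number"},"rx":{"type":"number"},"ry":{"type":"number"},"rz":{"type":"number"}}}}},"required":["increments"]}

```bash
mkdir -p pics
cat > h.py <<'E'
import numpy as np, cv2
from plant import monitor, camera, env
def ray(c,u,v):
    K=np.array([[c["fx"],0,c["cx"]],[0,c["fy"],c["cy"]],[0,0,1.]])
    x,y=(u-c["cx"])/c["fx"],(v-c["cy"])/c["fy"]
    a,b=x,y
    for _ in range(30):
        s=1+c["k1"]*(a*a+b*b); a,b=x/s,y/s
    T=np.array(c["world_to_cam"]); R=T[:3,:3]
    return -R.T@T[:3,3], R.T@np.array([a,-b,-1.])
def atz(c,u,v,z):
    o,d=ray(c,u,v); return o+d*(z-o[2])/d[2]
def proj(c,p):
    T=np.array(c["world_to_cam"]); q=T[:3,:3]@np.array(p)+T[:3,3]
    a,b=q[0]/-q[2],-q[1]/-q[2]; s=1+c["k1"]*(a*a+b*b)
    return c["cx"]+c["fx"]*a*s, c["cy"]+c["fy"]*b*s
E
python3 - <<'E'
from h import *
for n in("scene","top"):
    c=camera(n); cv2.imwrite(f"pics/{n}0.png",c["img"]); print(n,c["fx"],c["k1"],ray(c,320,240))
print(monitor.state())
E
```

```text
scene 611.9683870548274 -0.13002763866999437 (array([-0.14378671, -0.02422628,  0.82640706]), array([ 0.61892574, -0.33568977, -0.71023634]))
top 615.5976628949512 -0.197756784812452 (array([ 0.32131549, -0.35626467,  1.33380783]), array([ 0.11307739, -0.01429658, -0.99356865]))
{'t': 0.1, 'joints': array([-69.4938181 ,  18.43355015,  -4.01605571,  83.16845296,
         1.29404057,  78.53997017,  -3.25981613]), 'joint_vel': array([ 0.02691991, -0.03742338,  0.03982199, -0.16588047, -0.00211103,
        0.02202349,  0.03202206]), 'tau': array([ 4.45693922e-04, -4.92567587e+01, -4.05275691e-01, -3.13400388e+01,
       -6.42135087e-02,  3.93750938e-02,  5.98989914e-05]), 'ee_pos': array([0.21896275, 0.61148446, 0.22158051]), 'eef_rot': array([-1.79903207e+02,  4.35270094e-03,  1.60303918e+02]), 'force': array([0.22675795, 0.77679494, 0.0359747 ]), 'moment': array([-0.01494448,  0.01063171, -0.05250152]), 'gripper_force': 0.0, 'opening': 0.08659959621566908}
```

View pics/scene0.png

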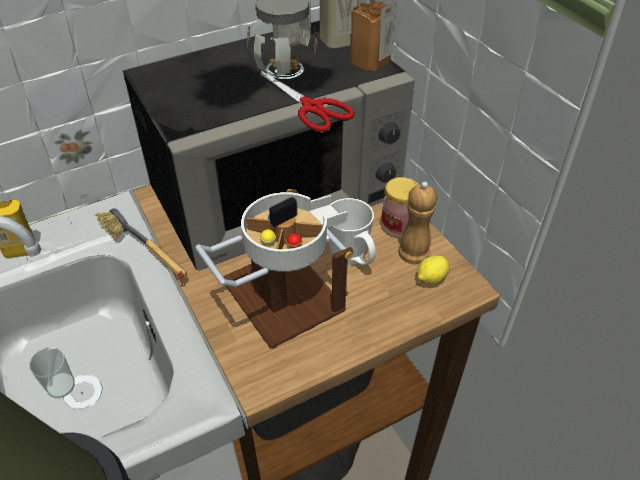

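View pics/top0.png

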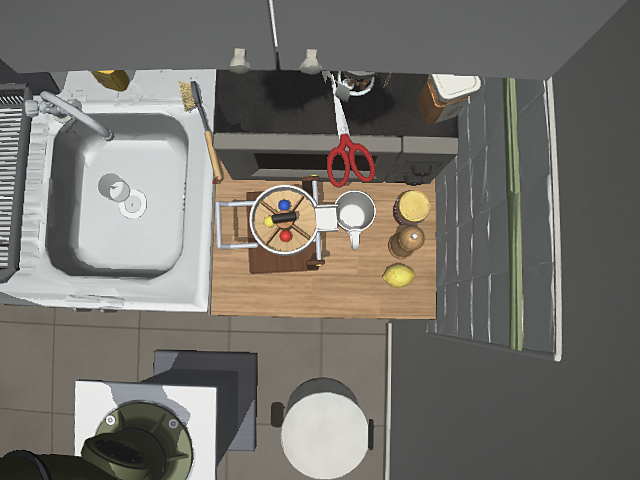

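The scene shows the carousel with its spout toward the mug. In the top view, image right is about world -y. The knob is at (285,217), the handle bar at x≈218, the blue ball at (284,205), gold at (269,222), red at (286,236) and the mug at (355,212). I'll enlarge the top view.

Run:
```python
from h import *
c=camera("top")
cv2.imwrite("pics/top1.png",cv2.resize(c["img"][165:285,205:365],None,fx=5,fy=5,interpolation=cv2.INTER_CUBIC))
```

```text
(no output)
```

View pics/top1.png

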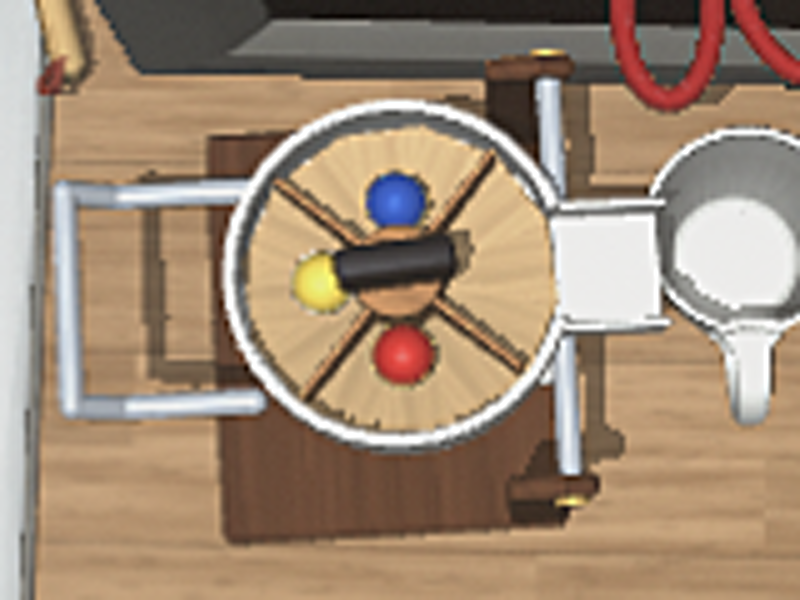

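Crop positions: rim centre (393,274), knob top centre (393,260), handle bar ends (63,188) and (72,408). Red is in the stand's -y compartment, so the rotor needs about +90° (anticlockwise).

Run:
```python
from h import *
c=camera("top")
P=lambda u,v,z: atz(c,205+u/5-.4,165+v/5-.4,z)
for n,u,v,z in [("rim",393,274,.174),("knobL",337,269,.209),("knobR",453,252,.209),("barT",63,188,.15),("barB",72,408,.15),("rodT",548,75,.138),("rodB",570,480,.138),("red",403,354,.151),("blue",396,202,.151),("mugrim",742,230,.101),("micro",300,75,0.0)]: print(n,P(u,v,z).round(4))
```

```text
rim [ 0.4914 -0.3022  0.174 ]
knobL [ 0.4877 -0.2831  0.209 ]
knobR [ 0.4949 -0.3258  0.209 ]
barT [ 0.5265 -0.1707  0.15  ]
barB [ 0.44   -0.1777  0.15  ]
rodT [ 0.5776 -0.3599  0.138 ]
rodB [ 0.417  -0.3715  0.138 ]
red [ 0.4636 -0.3058  0.151 ]
blue [ 0.5231 -0.3015  0.151 ]
mugrim [ 0.523 -0.44   0.101]
micro [ 0.6051 -0.2506  0.    ]
```

```bash
cat >> h.py <<'E'
from scipy.spatial.transform import Rotation as Ro
def inc(p,yaw,frm=None):
    s=monitor.state(); R0=Ro.from_euler("xyz",s["eef_rot"],degrees=True); p0=s["ee_pos"]
    if frm is not None: p0=frm[0]; R0=Ro.from_euler("xyz",[180,0,frm[1]],degrees=True)
    R1=Ro.from_euler("xyz",[180,0,yaw],degrees=True)
    print("t(mm)",(R0.inv().apply(np.array(p)-p0)*1000).round(1),"r",(R0.inv()*R1).as_rotvec().round(4))
E
python3 - <<'E'
from h import *
c=camera("top"); s=camera("scene")
print("micro bottom corner",atz(s,199,264,0), "top view front-top edge at z", [(z,atz(c,260,134,z)[:2].round(3)) for z in(.2,.25,.3)], "front bottom",atz(c,240,180,0))
print("scene top corner",[(z,atz(s,172,150,z)[:2].round(3)) for z in(.2,.22,.24,.26,.3)])
print("faucet",[(z,atz(c,110,135,z)[:2].round(3)) for z in(.1,.2,.3)],[(z,atz(s,48,240,z)[:2].round(3)) for z in(.1,.2,.3)])
W=[([.35,.5,.36],160.3),([.5,.25,.36],130),([.4915,-.05,.36],99.6),([.4915,-.3035,.36],99.6)]
f=None
for w in W: inc(*w,f); f=(np.array(w[0]),w[1])
E
```

```text
micro bottom corner [ 0.62839631 -0.18986259  0.        ] top view front-top edge at z [(0.2, array([ 0.651, -0.255])), (0.25, array([ 0.637, -0.259])), (0.3, array([ 0.622, -0.264]))] front bottom [ 0.60327473 -0.19595606  0.        ]
scene top corner [(0.2, array([ 0.713, -0.202])), (0.22, array([ 0.685, -0.196])), (0.24, array([ 0.658, -0.191])), (0.26, array([ 0.631, -0.185])), (0.3, array([ 0.576, -0.174]))]
faucet [(0.1, array([0.676, 0.074])), (0.2, array([0.647, 0.039])), (0.3, array([0.619, 0.004]))] [(0.1, array([0.713, 0.042])), (0.2, array([0.595, 0.033])), (0.3, array([0.477, 0.024]))]
t(mm) [-161.   -61.2 -137.8] r [-0.0006  0.0001  0.0001]
t(mm) [-225.5 -184.8   -0. ] r [ 0.     -0.      0.5288]
t(mm) [-224.3 -199.3   -0. ] r [-0.     -0.      0.5306]
t(mm) [-249.9  -42.3   -0. ] r [0. 0. 0.]
```

Call:
{"method": "drive_tool", "body": {
  "increments": [
    {"tx": -161,"ty": -61,"tz": -138},
    {"tx": -161,"ty": -61,"tz": -138},
    {"tx": -161,"ty": -61,"tz": -138},
    {"tx": -161,"ty": -61,"tz": -138},
    {"tx": -161,"ty": -61,"tz": -138},
    {"tx": -161,"ty": -61,"tz": -138},
    {"tx": -161,"ty": -61,"tz": -138}
  ]
}}

```text
invalid input at $.increments[0]: expected keys gripper, tx, ty, tz, rx, ry, rz
```

Call:
{"method": "drive_tool", "body": {
  "increments": [
    {"tx": -225,"ty": -185,"rz": 0.53},
    {"tx": -225,"ty": -185,"rz": 0.53},
    {"tx": -225,"ty": -185,"rz": 0.53},
    {"tx": -225,"ty": -185,"rz": 0.53},
    {"tx": -225,"ty": -185,"rz": 0.53},
    {"tx": -225,"ty": -185,"rz": 0.53},
    {"tx": -225,"ty": -185,"rz": 0.53},
    {"tx": -225,"ty": -185,"rz": 0.53}
  ]
}}

```text
invalid input at $.increments[0]: expected keys gripper, tx, ty, tz, rx, ry, rz
```

Call:
{"method": "drive_tool", "body": {
  "increments": [
    {"tx": -224,"ty": -199,"rz": 0.53},
    {"tx": -224,"ty": -199,"rz": 0.53},
    {"tx": -224,"ty": -199,"rz": 0.53},
    {"tx": -224,"ty": -199,"rz": 0.53},
    {"tx": -224,"ty": -199,"rz": 0.53},
    {"tx": -224,"ty": -199,"rz": 0.53},
    {"tx": -224,"ty": -199,"rz": 0.53},
    {"tx": -224,"ty": -199,"rz": 0.53}
  ]
}}

```text
invalid input at $.increments[0]: expected keys gripper, tx, ty, tz, rx, ry, rz
```

Call:
{"method": "drive_tool", "body": {
  "increments": [
    {"tx": -250,"ty": -42},
    {"tx": -250,"ty": -42},
    {"tx": -250,"ty": -42},
    {"tx": -250,"ty": -42},
    {"tx": -250,"ty": -42},
    {"tx": -250,"ty": -42},
    {"tx": -250,"ty": -42},
    {"tx": -250,"ty": -42}
  ]
}}

```text
invalid input at $.increments[0]: expected keys gripper, tx, ty, tz, rx, ry, rz
```

Run:
```python
from h import *
inc([.4915,-.3035,.215],99.6)
s=monitor.state(); print(s['ee_pos'],s['eef_rot'],s['joints'])
```

```text
t(mm) [-565.  -770.     7.7] r [-5.0000e-04  3.0000e-04  1.0595e+00]
[0.21903235 0.61182377 0.22220491] [-1.79968244e+02  3.43223666e-03  1.60306110e+02] [-69.49611981  18.40903233  -4.01815941  83.12896398   1.29559475
  78.53896754  -3.26135422]
```

Call:
{"method": "drive_tool", "body": {
  "increments": [
    {"gripper": 0,"tx": -161,"ty": -61,"tz": -138,"rx": 0,"ry": 0,"rz": 0},
    {"gripper": 0,"tx": -161,"ty": -61,"tz": -138,"rx": 0,"ry": 0,"rz": 0},
    {"gripper": 0,"tx": -161,"ty": -61,"tz": -138,"rx": 0,"ry": 0,"rz": 0},
    {"gripper": 0,"tx": -161,"ty": -61,"tz": -138,"rx": 0,"ry": 0,"rz": 0},
    {"gripper": 0,"tx": -161,"ty": -61,"tz": -138,"rx": 0,"ry": 0,"rz": 0},
    {"gripper": 0,"tx": -161,"ty": -61,"tz": -138,"rx": 0,"ry": 0,"rz": 0},
    {"gripper": 0,"tx": -161,"ty": -61,"tz": -138,"rx": 0,"ry": 0,"rz": 0}
  ]
}}

```text
t: 0.88
ee_pos: [0.3545, 0.4983, 0.364]
eef_rot: [179.7, 0.2, 159.9]
force: [0.4, 0.9, 0.5]
opening: 0.0487
gripper_force: 0.0
```

Call:
{"method": "drive_tool", "body": {
  "increments": [
    {"gripper": 0,"tx": -225,"ty": -185,"tz": 0,"rx": 0,"ry": 0,"rz": 0.53},
    {"gripper": 0,"tx": -225,"ty": -185,"tz": 0,"rx": 0,"ry": 0,"rz": 0.53},
    {"gripper": 0,"tx": -225,"ty": -185,"tz": 0,"rx": 0,"ry": 0,"rz": 0.53},
    {"gripper": 0,"tx": -225,"ty": -185,"tz": 0,"rx": 0,"ry": 0,"rz": 0.53},
    {"gripper": 0,"tx": -225,"ty": -185,"tz": 0,"rx": 0,"ry": 0,"rz": 0.53},
    {"gripper": 0,"tx": -225,"ty": -185,"tz": 0,"rx": 0,"ry": 0,"rz": 0.53},
    {"gripper": 0,"tx": -225,"ty": -185,"tz": 0,"rx": 0,"ry": 0,"rz": 0.53},
    {"gripper": 0,"tx": -225,"ty": -185,"tz": 0,"rx": 0,"ry": 0,"rz": 0.53}
  ]
}}

```text
t: 1.55
ee_pos: [0.5033, 0.2418, 0.3593]
eef_rot: [-179.9, 0.3, 129.2]
force: [-0.1, -0.9, 0.3]
opening: 0.0434
gripper_force: 0.0
```

Call:
{"method": "drive_tool", "body": {
  "increments": [
    {"gripper": 0,"tx": -224,"ty": -199,"tz": 0,"rx": 0,"ry": 0,"rz": 0.53},
    {"gripper": 0,"tx": -224,"ty": -199,"tz": 0,"rx": 0,"ry": 0,"rz": 0.53},
    {"gripper": 0,"tx": -224,"ty": -199,"tz": 0,"rx": 0,"ry": 0,"rz": 0.53},
    {"gripper": 0,"tx": -224,"ty": -199,"tz": 0,"rx": 0,"ry": 0,"rz": 0.53},
    {"gripper": 0,"tx": -224,"ty": -199,"tz": 0,"rx": 0,"ry": 0,"rz": 0.53},
    {"gripper": 0,"tx": -224,"ty": -199,"tz": 0,"rx": 0,"ry": 0,"rz": 0.53},
    {"gripper": 0,"tx": -224,"ty": -199,"tz": 0,"rx": 0,"ry": 0,"rz": 0.53},
    {"gripper": 0,"tx": -224,"ty": -199,"tz": 0,"rx": 0,"ry": 0,"rz": 0.53}
  ]
}}

```text
t: 2.22
ee_pos: [0.4897, -0.0558, 0.3598]
eef_rot: [-179.9, 0.1, 99.1]
force: [0.9, -1.9, 0.6]
opening: 0.044
gripper_force: 0.0
```

Call:
{"method": "drive_tool", "body": {
  "increments": [
    {"gripper": 0,"tx": -250,"ty": -42,"tz": 0,"rx": 0,"ry": 0,"rz": 0},
    {"gripper": 0,"tx": -250,"ty": -42,"tz": 0,"rx": 0,"ry": 0,"rz": 0},
    {"gripper": 0,"tx": -250,"ty": -42,"tz": 0,"rx": 0,"ry": 0,"rz": 0},
    {"gripper": 0,"tx": -250,"ty": -42,"tz": 0,"rx": 0,"ry": 0,"rz": 0},
    {"gripper": 0,"tx": -250,"ty": -42,"tz": 0,"rx": 0,"ry": 0,"rz": 0},
    {"gripper": 0,"tx": -250,"ty": -42,"tz": 0,"rx": 0,"ry": 0,"rz": 0},
    {"gripper": 0,"tx": -250,"ty": -42,"tz": 0,"rx": 0,"ry": 0,"rz": 0},
    {"gripper": 0,"tx": -250,"ty": -42,"tz": 0,"rx": 0,"ry": 0,"rz": 0}
  ]
}}

```text
t: 2.88
ee_pos: [0.4906, -0.3038, 0.3587]
eef_rot: [-179.8, -0.0, 99.3]
force: [-0.0, 1.2, -0.8]
opening: 0.0433
gripper_force: 0.0
```

Run:
```python
from h import *
inc([.4915,-.3035,.225],99.6)
s=monitor.state(); print(s['ee_pos'],s['eef_rot'],s['joints'])
```

```text
t(mm) [  0.2   1.4 133.7] r [-0.0032 -0.0001 -0.0047]
[ 0.49055693 -0.30384659  0.35869208] [-1.79814625e+02 -7.55296398e-03  9.93296148e+01] [-11.75926537   9.49104768  47.51227682  81.84785574  -6.86274457
  91.83444956  44.48496955]
```

Call:
{"method": "drive_tool", "body": {
  "increments": [
    {"gripper": 0,"tx": 0,"ty": 1,"tz": 30,"rx": 0,"ry": 0,"rz": 0},
    {"gripper": 0,"tx": 0,"ty": 1,"tz": 60,"rx": 0,"ry": 0,"rz": 0},
    {"gripper": 0,"tx": 0,"ty": 1,"tz": 90,"rx": 0,"ry": 0,"rz": 0},
    {"gripper": 0,"tx": 0,"ty": 1,"tz": 110,"rx": 0,"ry": 0,"rz": 0},
    {"gripper": 0,"tx": 0,"ty": 1,"tz": 130,"rx": 0,"ry": 0,"rz": 0},
    {"gripper": 0,"tx": 0,"ty": 1,"tz": 130,"rx": 0,"ry": 0,"rz": 0},
    {"gripper": 0,"tx": 0,"ty": 1,"tz": 130,"rx": 0,"ry": 0,"rz": 0}
  ]
}}

```text
t: 3.47
ee_pos: [0.4927, -0.2992, 0.2294]
eef_rot: [-179.9, -0.2, 99.8]
force: [-0.2, -0.2, -0.6]
opening: 0.0439
gripper_force: 0.0
```

Run:
```python
from h import *
c=camera("scene"); cv2.imwrite("pics/s1.png",cv2.resize(c["img"][90:290,180:420],None,fx=3,fy=3,interpolation=cv2.INTER_CUBIC))
s=monitor.state(); print(s['ee_pos'],s['eef_rot'])
inc([.4915,-.3035,.184],99.6)
```

```text
[ 0.49314471 -0.3003795   0.23086453] [ 1.79976782e+02 -4.85461566e-02  9.97476990e+01]
t(mm) [-2.8 -2.2 46.9] r [ 0.0004 -0.0008  0.0026]
```

View pics/s1.png

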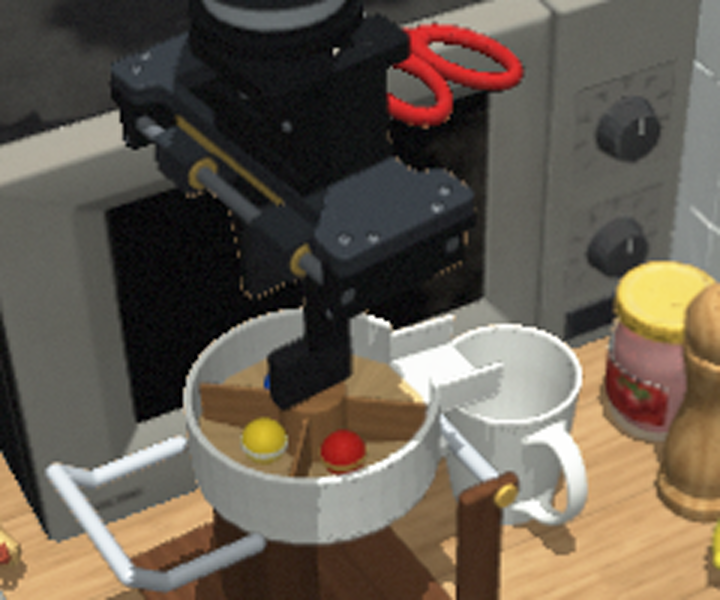

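The gripper is centred over the knob (crop (310,370)), with its body clear of the microwave. I'll descend and grip.

Call:
{"method": "drive_tool", "body": {
  "increments": [
    {"gripper": 0,"tx": -2,"ty": -1,"tz": 10,"rx": 0,"ry": 0,"rz": 0},
    {"gripper": 0,"tx": -2,"ty": -1,"tz": 20,"rx": 0,"ry": 0,"rz": 0},
    {"gripper": 0,"tx": -2,"ty": -1,"tz": 30,"rx": 0,"ry": 0,"rz": 0},
    {"gripper": 0,"tx": -2,"ty": -1,"tz": 37,"rx": 0,"ry": 0,"rz": 0},
    {"gripper": 0,"tx": -2,"ty": -1,"tz": 43,"rx": 0,"ry": 0,"rz": 0},
    {"gripper": 0,"tx": -2,"ty": -1,"tz": 43,"rx": 0,"ry": 0,"rz": 0},
    {"gripper": 0,"tx": -2,"ty": -1,"tz": 43,"rx": 0,"ry": 0,"rz": 0}
  ]
}}

```text
t: 4.1
ee_pos: [0.4911, -0.3047, 0.1872]
eef_rot: [-180.0, -0.0, 99.6]
force: [1.3, 0.1, 0.3]
opening: 0.0434
gripper_force: 0.0
```

Run:
```python
from h import *
for n in ("scene","top"): c=camera(n); cv2.imwrite(f"pics/{n}2.png",cv2.resize(c["img"][140:280,200:400],None,fx=4,fy=4,interpolation=cv2.INTER_CUBIC))
s=monitor.state(); print(s['ee_pos'],s['eef_rot'],s['force'])
```

```text
[ 0.49150948 -0.30495791  0.18789285] [1.79972282e+02 2.11251483e-02 9.95602594e+01] [-0.1637571  -0.07392031  0.0201932 ]
```

View pics/scene2.png

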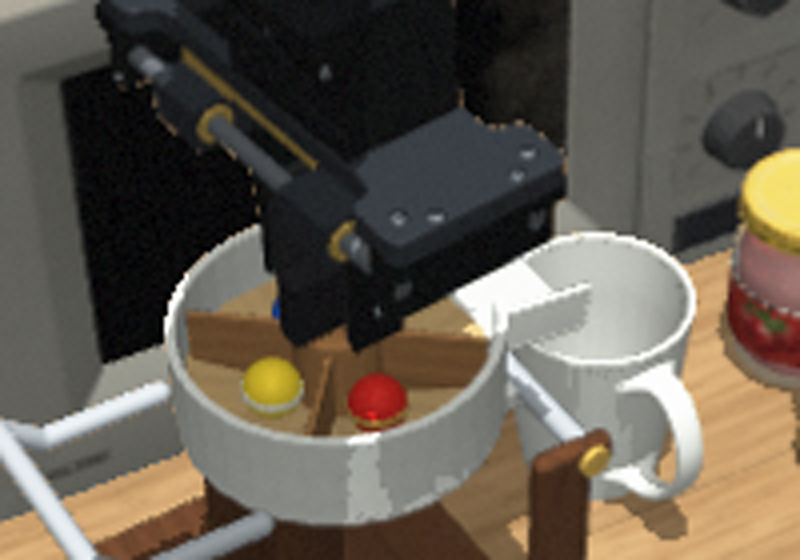

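The near finger (crop (375,310)) stands in front of the knob and clears the red ball at (378,400). Next I'll close.

Call:
{"method": "drive_tool", "body": {
  "increments": [
    {"gripper": -1,"tx": 0,"ty": 0,"tz": 0,"rx": 0,"ry": 0,"rz": 0},
    {"gripper": -1,"tx": 0,"ty": 0,"tz": 0,"rx": 0,"ry": 0,"rz": 0},
    {"gripper": -1,"tx": 0,"ty": 0,"tz": 0,"rx": 0,"ry": 0,"rz": 0},
    {"gripper": -1,"tx": 0,"ty": 0,"tz": 0,"rx": 0,"ry": 0,"rz": 0},
    {"gripper": -1,"tx": 0,"ty": 0,"tz": 0,"rx": 0,"ry": 0,"rz": 0},
    {"gripper": -1,"tx": 0,"ty": 0,"tz": 0,"rx": 0,"ry": 0,"rz": 0}
  ]
}}

```text
t: 4.7
ee_pos: [0.492, -0.3045, 0.1877]
eef_rot: [179.9, 0.0, 99.6]
force: [1.2, -0.3, 1.1]
opening: 0.0136
gripper_force: 30.0
```

Call:
{"method": "drive_tool", "body": {
  "increments": [
    {"gripper": -1,"tx": 0,"ty": 0,"tz": 0,"rx": 0,"ry": 0,"rz": -0.05},
    {"gripper": -1,"tx": 0,"ty": 0,"tz": 0,"rx": 0,"ry": 0,"rz": -0.11},
    {"gripper": -1,"tx": 0,"ty": 0,"tz": 0,"rx": 0,"ry": 0,"rz": -0.17},
    {"gripper": -1,"tx": 0,"ty": 0,"tz": 0,"rx": 0,"ry": 0,"rz": -0.23},
    {"gripper": -1,"tx": 0,"ty": 0,"tz": 0,"rx": 0,"ry": 0,"rz": -0.3},
    {"gripper": -1,"tx": 0,"ty": 0,"tz": 0,"rx": 0,"ry": 0,"rz": -0.37},
    {"gripper": -1,"tx": 0,"ty": 0,"tz": 0,"rx": 0,"ry": 0,"rz": -0.44},
    {"gripper": -1,"tx": 0,"ty": 0,"tz": 0,"rx": 0,"ry": 0,"rz": -0.5}
  ]
}}

```text
t: 5.37
ee_pos: [0.4915, -0.3048, 0.1877]
eef_rot: [180.0, 0.0, 128.4]
force: [0.7, 0.7, 0.8]
opening: 0.0139
gripper_force: 30.0
```

Call:
{"method": "drive_tool", "body": {
  "increments": [
    {"gripper": -1,"tx": 0,"ty": 0,"tz": 0,"rx": 0,"ry": 0,"rz": -0.05},
    {"gripper": -1,"tx": 0,"ty": 0,"tz": 0,"rx": 0,"ry": 0,"rz": -0.11},
    {"gripper": -1,"tx": 0,"ty": 0,"tz": 0,"rx": 0,"ry": 0,"rz": -0.17},
    {"gripper": -1,"tx": 0,"ty": 0,"tz": 0,"rx": 0,"ry": 0,"rz": -0.23},
    {"gripper": -1,"tx": 0,"ty": 0,"tz": 0,"rx": 0,"ry": 0,"rz": -0.3},
    {"gripper": -1,"tx": 0,"ty": 0,"tz": 0,"rx": 0,"ry": 0,"rz": -0.37},
    {"gripper": -1,"tx": 0,"ty": 0,"tz": 0,"rx": 0,"ry": 0,"rz": -0.44},
    {"gripper": -1,"tx": 0,"ty": 0,"tz": 0,"rx": 0,"ry": 0,"rz": -0.5}
  ]
}}

```text
t: 6.03
ee_pos: [0.4911, -0.3052, 0.1877]
eef_rot: [-180.0, 0.0, 157.0]
force: [-0.8, -0.7, 0.2]
opening: 0.0136
gripper_force: 30.0
```

Call:
{"method": "drive_tool", "body": {
  "increments": [
    {"gripper": -1,"tx": 0,"ty": 0,"tz": 0,"rx": 0,"ry": 0,"rz": -0.07},
    {"gripper": -1,"tx": 0,"ty": 0,"tz": 0,"rx": 0,"ry": 0,"rz": -0.14},
    {"gripper": -1,"tx": 0,"ty": 0,"tz": 0,"rx": 0,"ry": 0,"rz": -0.21},
    {"gripper": -1,"tx": 0,"ty": 0,"tz": 0,"rx": 0,"ry": 0,"rz": -0.28},
    {"gripper": -1,"tx": 0,"ty": 0,"tz": 0,"rx": 0,"ry": 0,"rz": -0.35},
    {"gripper": -1,"tx": 0,"ty": 0,"tz": 0,"rx": 0,"ry": 0,"rz": -0.42},
    {"gripper": -1,"tx": 0,"ty": 0,"tz": 0,"rx": 0,"ry": 0,"rz": -0.48},
    {"gripper": -1,"tx": 0,"ty": 0,"tz": 0,"rx": 0,"ry": 0,"rz": -0.48}
  ]
}}

```text
t: 6.7
ee_pos: [0.491, -0.3058, 0.1877]
eef_rot: [-179.9, -0.0, -175.6]
force: [-0.1, -2.0, -0.8]
opening: 0.0135
gripper_force: 30.0
```

Run:
```python
from h import *
for n in ("scene","top"): c=camera(n); cv2.imwrite(f"pics/{n}3.png",cv2.resize(c["img"][140:280,200:400],None,fx=4,fy=4,interpolation=cv2.INTER_CUBIC))
s=monitor.state(); print(s['ee_pos'],s['eef_rot'],s['force'],s['joints'])
```

```text
[ 0.49097535 -0.30578     0.18763771] [-1.79921459e+02 -5.33579624e-03 -1.75776682e+02] [ 0.2828455  -2.97143948 -0.94216845] [ -1.78094428  11.95231689  35.57597585  97.60612356  -7.18060191
  72.70942271 129.56544677]
```

View pics/scene3.png

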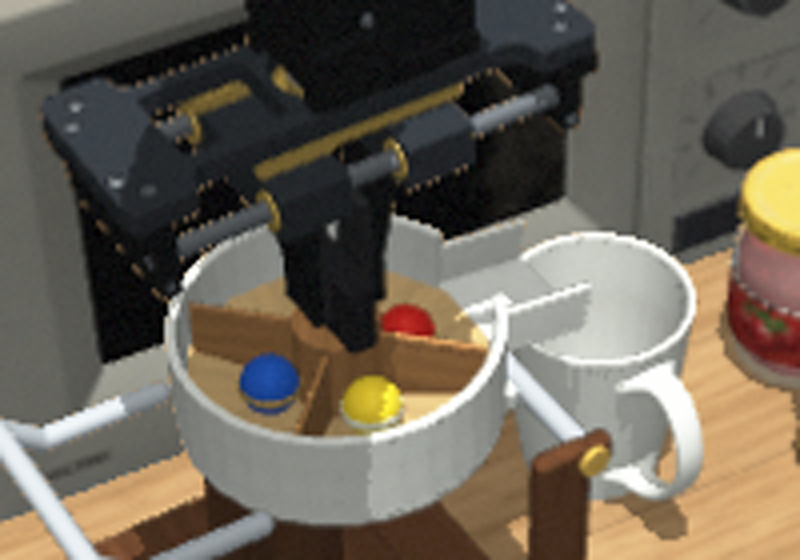

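The red ball (crop (408,322)) is now at the spout, blue at the back and gold on the near side. The vanes line up as before. I'll release, rise and move over the handle.

Call:
{"method": "drive_tool", "body": {
  "increments": [
    {"gripper": 0,"tx": 0,"ty": 0,"tz": 0,"rx": 0,"ry": 0,"rz": 0},
    {"gripper": 0,"tx": 0,"ty": 0,"tz": 0,"rx": 0,"ry": 0,"rz": 0},
    {"gripper": 0,"tx": 0,"ty": 0,"tz": 0,"rx": 0,"ry": 0,"rz": 0},
    {"gripper": 0,"tx": 0,"ty": 0,"tz": 0,"rx": 0,"ry": 0,"rz": 0},
    {"gripper": 0,"tx": 0,"ty": 0,"tz": -30,"rx": 0,"ry": 0,"rz": 0},
    {"gripper": 0,"tx": 0,"ty": 0,"tz": -60,"rx": 0,"ry": 0,"rz": 0},
    {"gripper": 0,"tx": 0,"ty": 0,"tz": -80,"rx": 0,"ry": 0,"rz": 0},
    {"gripper": 0,"tx": 0,"ty": 0,"tz": -80,"rx": 0,"ry": 0,"rz": 0}
  ]
}}

```text
t: 7.47
ee_pos: [0.4933, -0.3058, 0.2725]
eef_rot: [-179.8, 0.4, -175.6]
force: [-0.3, 0.1, 0.6]
opening: 0.0435
gripper_force: 0.0
```

Run:
```python
from h import *
s=monitor.state(); print(s['ee_pos'],s['eef_rot'],s['force'],s['opening'])
inc([.483,-.174,.26],184.4)
```

```text
[ 0.49333506 -0.30581226  0.27245479] [-179.81622957    0.40738107 -175.62880824] [-0.27878713  0.07927478  0.62316022] 0.043459768055421025
t(mm) [  0.3 132.3  12. ] r [-0.0032  0.0071 -0.0005]
```

Call:
{"method": "drive_tool", "body": {
  "increments": [
    {"gripper": 0,"tx": 0,"ty": 35,"tz": 0,"rx": 0,"ry": 0,"rz": 0},
    {"gripper": 0,"tx": 0,"ty": 70,"tz": 0,"rx": 0,"ry": 0,"rz": 0},
    {"gripper": 0,"tx": 0,"ty": 105,"tz": 10,"rx": 0,"ry": 0,"rz": 0},
    {"gripper": 0,"tx": 0,"ty": 132,"tz": 40,"rx": 0,"ry": 0,"rz": 0},
    {"gripper": 0,"tx": 0,"ty": 132,"tz": 70,"rx": 0,"ry": 0,"rz": 0},
    {"gripper": 0,"tx": 0,"ty": 132,"tz": 85,"rx": 0,"ry": 0,"rz": 0},
    {"gripper": 0,"tx": 0,"ty": 132,"tz": 85,"rx": 0,"ry": 0,"rz": 0},
    {"gripper": 0,"tx": 0,"ty": 132,"tz": 85,"rx": 0,"ry": 0,"rz": 0}
  ]
}}

```text
t: 8.13
ee_pos: [0.4806, -0.1728, 0.1819]
eef_rot: [180.0, -0.1, -175.6]
force: [0.1, -0.4, 1.2]
opening: 0.0436
gripper_force: 0.0
```

Run:
```python
from h import *
c=camera("scene"); cv2.imwrite("pics/s4.png",cv2.resize(c["img"][130:310,160:400],None,fx=3,fy=3,interpolation=cv2.INTER_CUBIC))
s=monitor.state(); print(s['ee_pos'],s['eef_rot'],s['force'])
inc([.483,-.174,.137],184.4)
print((np.array(proj(c,s['ee_pos']))-[160,130])*3)
```

```text
[ 0.48150301 -0.17341528  0.18311014] [-1.79990508e+02  2.76321057e-02 -1.75670065e+02] [-1.00197529  0.11521296  0.34624217]
t(mm) [-1.4 -0.7 46.1] r [-0.0002  0.0005 -0.0012]
[138.2761328  355.30284518]
```

View pics/s4.png

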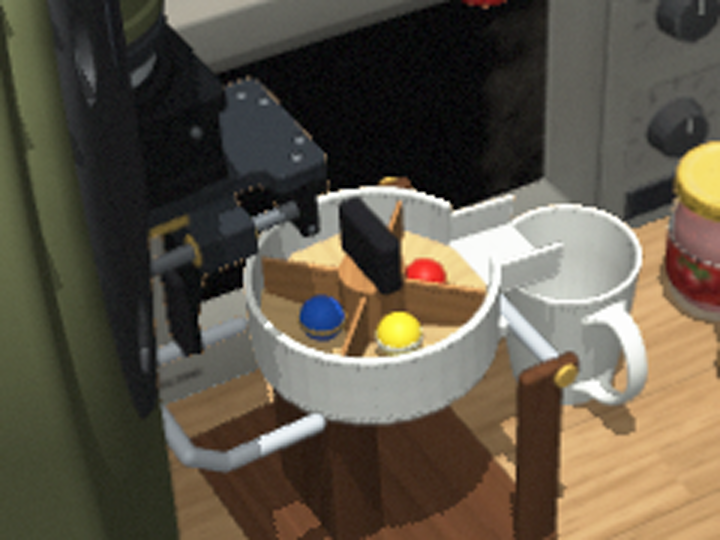

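The rotor is aligned, with red at (425,272) before the spout. The right finger (185,330) is between the bar and the rim. I'll descend over the bar and close.

Call:
{"method": "drive_tool", "body": {
  "increments": [
    {"gripper": 0,"tx": -1,"ty": -1,"tz": 12,"rx": 0,"ry": 0,"rz": 0},
    {"gripper": 0,"tx": -1,"ty": -1,"tz": 24,"rx": 0,"ry": 0,"rz": 0},
    {"gripper": 0,"tx": -1,"ty": -1,"tz": 36,"rx": 0,"ry": 0,"rz": 0},
    {"gripper": 0,"tx": -1,"ty": -1,"tz": 46,"rx": 0,"ry": 0,"rz": 0},
    {"gripper": 0,"tx": -1,"ty": -1,"tz": 46,"rx": 0,"ry": 0,"rz": 0},
    {"gripper": 0,"tx": -1,"ty": -1,"tz": 46,"rx": 0,"ry": 0,"rz": 0}
  ]
}}

```text
t: 8.68
ee_pos: [0.4817, -0.174, 0.1356]
eef_rot: [180.0, -0.1, -175.6]
force: [0.2, 0.4, 0.6]
opening: 0.0434
gripper_force: 0.0
```

Call:
{"method": "drive_tool", "body": {
  "increments": [
    {"gripper": -1,"tx": 0,"ty": 0,"tz": 0,"rx": 0,"ry": 0,"rz": 0},
    {"gripper": -1,"tx": 0,"ty": 0,"tz": 0,"rx": 0,"ry": 0,"rz": 0},
    {"gripper": -1,"tx": 0,"ty": 0,"tz": 0,"rx": 0,"ry": 0,"rz": 0},
    {"gripper": -1,"tx": 0,"ty": 0,"tz": 0,"rx": 0,"ry": 0,"rz": 0},
    {"gripper": -1,"tx": 0,"ty": 0,"tz": 0,"rx": 0,"ry": 0,"rz": 0},
    {"gripper": -1,"tx": 0,"ty": 0,"tz": 0,"rx": 0,"ry": 0,"rz": 0},
    {"gripper": -1,"tx": 0,"ty": 0,"tz": 0,"rx": 0,"ry": 0,"rz": 0}
  ]
}}

```text
t: 9.27
ee_pos: [0.4827, -0.176, 0.1369]
eef_rot: [-179.8, 0.1, -175.7]
force: [1.9, -4.4, -1.3]
opening: 0.0089
gripper_force: 30.0
```

Run:
```python
from h import *
s=monitor.state(); print(s['ee_pos'],s['eef_rot'],s['force'],s['joints'])
R=192.4;a0=np.arctan2(12,192)
for th in np.arange(0.04,.68,.04): print(round(th,2),round(R*(np.cos(a0)-np.cos(a0+th)),1),round(R*(np.sin(a0+th)-np.sin(a0)),1))
```

```text
[ 0.48265289 -0.17603657  0.13685664] [-1.79826275e+02  7.63721630e-02 -1.75684998e+02] [ 1.85196628 -4.39528762 -1.25226916] [-11.28695834   5.23164282  29.90166467 109.68324029  -2.71632157
  65.66468955 113.94025399]
0.04 0.6 7.7
0.08 1.6 15.3
0.12 2.8 22.9
0.16 4.4 30.4
0.2 6.2 37.9
0.24 8.4 45.3
0.28 10.8 52.6
0.32 13.5 59.8
0.36 16.5 66.9
0.4 19.8 73.8
0.44 23.4 80.6
0.48 27.2 87.3
0.52 31.3 93.8
0.56 35.7 100.2
0.6 40.3 106.3
0.64 45.2 112.3
```

Call:
{"method": "drive_tool", "body": {
  "increments": [
    {"gripper": -1,"tx": 0,"ty": -1,"tz": -8,"rx": 0,"ry": 0,"rz": 0},
    {"gripper": -1,"tx": 0,"ty": -2.5,"tz": -15,"rx": 0,"ry": 0,"rz": 0},
    {"gripper": -1,"tx": 0,"ty": -4,"tz": -23,"rx": 0,"ry": 0,"rz": 0},
    {"gripper": -1,"tx": 0,"ty": -5.5,"tz": -30,"rx": 0,"ry": 0,"rz": 0},
    {"gripper": -1,"tx": 0,"ty": -7,"tz": -38,"rx": 0,"ry": 0,"rz": 0},
    {"gripper": -1,"tx": 0,"ty": -9.5,"tz": -45,"rx": 0,"ry": 0,"rz": 0},
    {"gripper": -1,"tx": 0,"ty": -12,"tz": -52.5,"rx": 0,"ry": 0,"rz": 0},
    {"gripper": -1,"tx": 0,"ty": -14.5,"tz": -60,"rx": 0,"ry": 0,"rz": 0}
  ]
}}

```text
t: 9.93
ee_pos: [0.4835, -0.1891, 0.1971]
eef_rot: [-180.0, 0.0, -175.6]
force: [3.2, -5.2, -6.9]
opening: 0.0088
gripper_force: 30.0
```

Call:
{"method": "drive_tool", "body": {
  "increments": [
    {"gripper": -1,"tx": 0,"ty": -3,"tz": -7,"rx": 0,"ry": 0,"rz": 0},
    {"gripper": -1,"tx": 0,"ty": -6.5,"tz": -14,"rx": 0,"ry": 0,"rz": 0},
    {"gripper": -1,"tx": 0,"ty": -10,"tz": -21,"rx": 0,"ry": 0,"rz": 0},
    {"gripper": -1,"tx": 0,"ty": -13.5,"tz": -27.5,"rx": 0,"ry": 0,"rz": 0},
    {"gripper": -1,"tx": 0,"ty": -18,"tz": -34,"rx": 0,"ry": 0,"rz": 0},
    {"gripper": -1,"tx": 0,"ty": -22,"tz": -40.5,"rx": 0,"ry": 0,"rz": 0},
    {"gripper": -1,"tx": 0,"ty": -27,"tz": -46.5,"rx": 0,"ry": 0,"rz": 0},
    {"gripper": -1,"tx": 0,"ty": -31.5,"tz": -52.5,"rx": 0,"ry": 0,"rz": 0}
  ]
}}

```text
t: 10.6
ee_pos: [0.4858, -0.2192, 0.2496]
eef_rot: [179.9, -0.0, -175.6]
force: [2.5, 0.3, -4.0]
opening: 0.0091
gripper_force: 30.0
```

Call:
{"method": "drive_tool", "body": {
  "increments": [
    {"gripper": -1,"tx": 0,"ty": 0,"tz": 0,"rx": 0,"ry": 0,"rz": 0},
    {"gripper": -1,"tx": 0,"ty": 0,"tz": 0,"rx": 0,"ry": 0,"rz": 0},
    {"gripper": -1,"tx": 0,"ty": 0,"tz": 0,"rx": 0,"ry": 0,"rz": 0},
    {"gripper": -1,"tx": 0,"ty": 0,"tz": 0,"rx": 0,"ry": 0,"rz": 0},
    {"gripper": -1,"tx": 0,"ty": 0,"tz": 0,"rx": 0,"ry": 0,"rz": 0},
    {"gripper": -1,"tx": 0,"ty": 0,"tz": 0,"rx": 0,"ry": 0,"rz": 0},
    {"gripper": -1,"tx": 0,"ty": 0,"tz": 0,"rx": 0,"ry": 0,"rz": 0},
    {"gripper": -1,"tx": 0,"ty": 0,"tz": 0,"rx": 0,"ry": 0,"rz": 0}
  ]
}}

```text
t: 11.27
ee_pos: [0.4858, -0.2188, 0.2491]
eef_rot: [179.9, -0.0, -175.6]
force: [0.4, 5.5, 0.6]
opening: 0.0088
gripper_force: 30.0
```

Run:
```python
from h import *
a=camera("scene")["img"][140:300,160:400]; b=camera("top")["img"][160:280,200:400]
cv2.imwrite("pics/s5.png",cv2.vconcat([cv2.resize(a,(480,320)),cv2.resize(b,(480,280))]))
s=monitor.state(); print(s['ee_pos'],s['eef_rot'],s['force'])
```

```text
[ 0.48582802 -0.21883042  0.24913742] [ 1.79910450e+02 -1.11734251e-02 -1.75582473e+02] [-1.01520223  4.95519961  2.26692342]
```

View pics/s5.png

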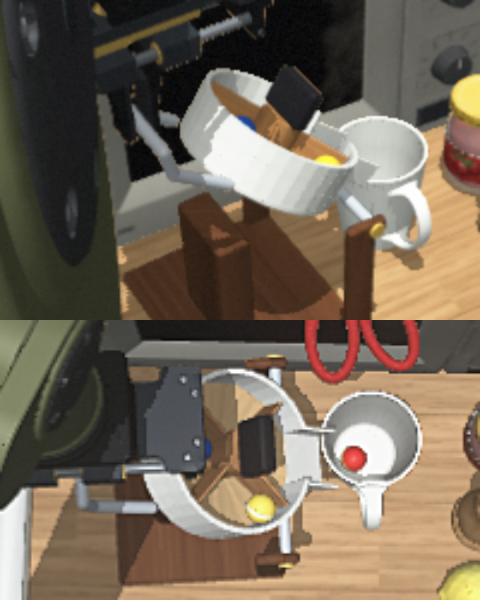

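The red ball is in the mug (lower panel (353,458)). Gold (260,508) and blue (205,448) are still in the drum. I'll lower along the same arc.

Call:
{"method": "drive_tool", "body": {
  "increments": [
    {"gripper": -1,"tx": 0,"ty": 4.5,"tz": 6,"rx": 0,"ry": 0,"rz": 0},
    {"gripper": -1,"tx": 0,"ty": 9.5,"tz": 12,"rx": 0,"ry": 0,"rz": 0},
    {"gripper": -1,"tx": 0,"ty": 13.5,"tz": 18.5,"rx": 0,"ry": 0,"rz": 0},
    {"gripper": -1,"tx": 0,"ty": 18,"tz": 25,"rx": 0,"ry": 0,"rz": 0},
    {"gripper": -1,"tx": 0,"ty": 21.5,"tz": 31.5,"rx": 0,"ry": 0,"rz": 0},
    {"gripper": -1,"tx": 0,"ty": 25,"tz": 38.5,"rx": 0,"ry": 0,"rz": 0},
    {"gripper": -1,"tx": 0,"ty": 28.5,"tz": 45.5,"rx": 0,"ry": 0,"rz": 0},
    {"gripper": -1,"tx": 0,"ty": 31.5,"tz": 52.5,"rx": 0,"ry": 0,"rz": 0}
  ]
}}

```text
t: 12.03
ee_pos: [0.4836, -0.1886, 0.1959]
eef_rot: [-180.0, 0.0, -175.6]
force: [1.7, 1.6, 0.2]
opening: 0.0087
gripper_force: 30.0
```

Call:
{"method": "drive_tool", "body": {
  "increments": [
    {"gripper": -1,"tx": 0,"ty": 2.5,"tz": 7.5,"rx": 0,"ry": 0,"rz": 0},
    {"gripper": -1,"tx": 0,"ty": 5,"tz": 15,"rx": 0,"ry": 0,"rz": 0},
    {"gripper": -1,"tx": 0,"ty": 7.5,"tz": 22,"rx": 0,"ry": 0,"rz": 0},
    {"gripper": -1,"tx": 0,"ty": 9,"tz": 30,"rx": 0,"ry": 0,"rz": 0},
    {"gripper": -1,"tx": 0,"ty": 10.5,"tz": 37,"rx": 0,"ry": 0,"rz": 0},
    {"gripper": -1,"tx": 0,"ty": 12,"tz": 45,"rx": 0,"ry": 0,"rz": 0},
    {"gripper": -1,"tx": 0,"ty": 13.5,"tz": 52,"rx": 0,"ry": 0,"rz": 0},
    {"gripper": -1,"tx": 0,"ty": 14,"tz": 59,"rx": 0,"ry": 0,"rz": 0}
  ]
}}

```text
t: 12.7
ee_pos: [0.4828, -0.176, 0.1374]
eef_rot: [-179.9, 0.1, -175.7]
force: [-5.7, -1.8, 39.0]
opening: 0.0091
gripper_force: 30.0
```

Call:
{"method": "drive_tool", "body": {
  "increments": [
    {"gripper": -1,"tx": 0,"ty": 0,"tz": 0,"rx": 0,"ry": 0,"rz": 0},
    {"gripper": -1,"tx": 0,"ty": 0,"tz": 0,"rx": 0,"ry": 0,"rz": 0}
  ]
}}

```text
t: 12.87
ee_pos: [0.4828, -0.176, 0.1377]
eef_rot: [-179.9, 0.1, -175.7]
force: [3.0, -4.9, -0.1]
opening: 0.0089
gripper_force: 30.0
```

Level again (z is back to the start value). I'll open to 43 mm and then rise straight up.

Call:
{"method": "drive_tool", "body": {
  "increments": [
    {"gripper": 0,"tx": 0,"ty": 1,"tz": 0,"rx": 0,"ry": 0,"rz": 0},
    {"gripper": 0,"tx": 0,"ty": 1,"tz": 0,"rx": 0,"ry": 0,"rz": 0},
    {"gripper": 0,"tx": 0,"ty": 1,"tz": 0,"rx": 0,"ry": 0,"rz": 0},
    {"gripper": 0,"tx": 0,"ty": 1,"tz": 0,"rx": 0,"ry": 0,"rz": 0},
    {"gripper": 0,"tx": 0,"ty": 1,"tz": 0,"rx": 0,"ry": 0,"rz": 0}
  ]
}}

```text
t: 13.28
ee_pos: [0.4817, -0.1729, 0.1372]
eef_rot: [179.9, -0.1, -175.6]
force: [-0.0, 0.1, -0.2]
opening: 0.0348
gripper_force: 0.0
```

Call:
{"method": "drive_tool", "body": {
  "increments": [
    {"gripper": 0,"tx": 0,"ty": 0,"tz": -20,"rx": 0,"ry": 0,"rz": 0},
    {"gripper": 0,"tx": 0,"ty": 0,"tz": -50,"rx": 0,"ry": 0,"rz": 0},
    {"gripper": 0,"tx": 0,"ty": 0,"tz": -85,"rx": 0,"ry": 0,"rz": 0},
    {"gripper": 0,"tx": 0,"ty": 0,"tz": -120,"rx": 0,"ry": 0,"rz": 0},
    {"gripper": 0,"tx": 0,"ty": 30,"tz": -150,"rx": 0,"ry": 0,"rz": 0},
    {"gripper": 0,"tx": 0,"ty": 65,"tz": -160,"rx": 0,"ry": 0,"rz": 0},
    {"gripper": 0,"tx": 0,"ty": 100,"tz": -160,"rx": 0,"ry": 0,"rz": 0},
    {"gripper": 0,"tx": 0,"ty": 120,"tz": -160,"rx": 0,"ry": 0,"rz": 0}
  ]
}}

```text
t: 13.95
ee_pos: [0.4731, -0.0494, 0.2987]
eef_rot: [179.9, 0.1, -175.4]
force: [0.5, 0.0, -1.4]
opening: 0.0436
gripper_force: 0.0
```

Call:
{"method": "drive_tool", "body": {
  "increments": [
    {"gripper": 0,"tx": 0,"ty": 0,"tz": 0,"rx": 0,"ry": 0,"rz": 0},
    {"gripper": 0,"tx": 0,"ty": 0,"tz": 0,"rx": 0,"ry": 0,"rz": 0},
    {"gripper": 0,"tx": 0,"ty": 0,"tz": 0,"rx": 0,"ry": 0,"rz": 0},
    {"gripper": 0,"tx": 0,"ty": 0,"tz": 0,"rx": 0,"ry": 0,"rz": 0},
    {"gripper": 0,"tx": 0,"ty": 0,"tz": 0,"rx": 0,"ry": 0,"rz": 0},
    {"gripper": 0,"tx": 0,"ty": 0,"tz": 0,"rx": 0,"ry": 0,"rz": 0}
  ]
}}

```text
t: 14.45
ee_pos: [0.4731, -0.0549, 0.2974]
eef_rot: [180.0, -0.0, -175.7]
force: [-0.3, -1.0, -0.5]
opening: 0.0437
gripper_force: 0.0
```

Run:
```python
from h import *
a=camera("scene")["img"][140:300,160:460]; b=camera("top")["img"][160:300,200:450]
cv2.imwrite("pics/s6.png",cv2.vconcat([cv2.resize(a,(540,288)),cv2.resize(b,(540,302))]))
```

```text
(no output)
```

View pics/s6.png

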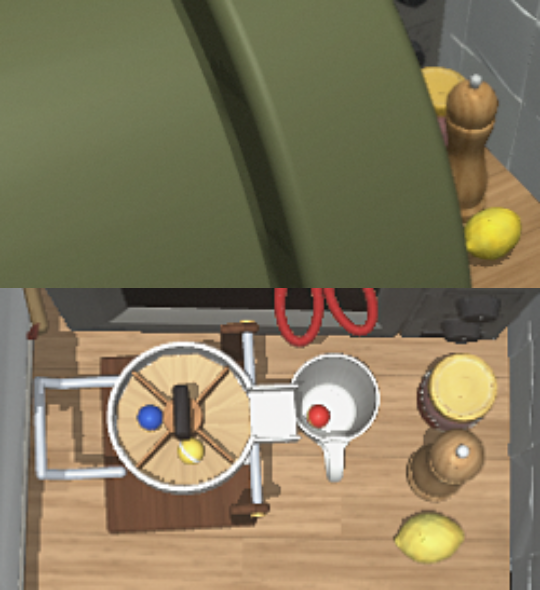

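The drum is level, red is in the mug (318,415), and gold and blue are in the carousel. The mug and bystanders haven't moved, and the arm is clear.

```bash
python3 -c "
from plant import env
print(env.close_job())"
```

```text
the job is handed in; nothing more can be done
None
```

The red ball is in the white mug and the drum is back level, with gold and blue still in the carousel and the mug and other things where they stood; I handed the job in after about 14.5 s of robot time, and the hand-in returned no verdict.

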